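# Guarded mould press: feed the mould and press through the guard window

## Task

Push the ribbed wooden mould half along the channel of the small guarded press with the fingertips until it is fully home against the end stop. Then reach down through the window in the top of the guard and press the lever pad firmly, so that the platen bears on the mould, keep it pressed for about a second, and let the lever come back up. Do not touch the guard, do not lift the mould, and leave the other things on the bench alone.

Things in the scene. Friction and masses are not known exactly. Their poses are not given: they have to be found in the camera images.
- press: the fixed mould press. Origin: centre of the bed's underside, below the platen. Bed 10 mm thick; a channel 106 mm wide (rail tops z = 20 mm) runs along its y axis: open feed table at +y (bed ends at y = 225 mm), end stop 26 mm high at -y, its face at y = -60 mm. Lever hinge at x = 95, z = 62 mm; -x is the robot's side
- guard: fixed steel guard over the press, same frame as press: a 4 mm sheet top (upper face z = 104 mm, x -97 to 110 mm, y -62 to 62 mm) on posts with wire sides; the mould passes under the wires (lowest at z = 44 mm). The lever is reached only through the window in the top. Not to be touched
- window (a point): centre of the window, on the upper face of the guard's top (press frame x = -43, y = 0, z = 104 mm). The window is 84 mm along the press x axis and 80 mm along its y axis, with square corners; axes as the press
- lever_pad (a point): centre of the top of the round black rubber lever pad, 42 mm in diameter, below the window (press frame about x = -41, y = 0, z = 87 mm at rest, so 17 mm below the guard's upper face). It moves with the lever
- lever (a joint): lever angle in rad: 0 at rest (up, sprung), grows as the pad is pressed down. The pad asks about 3 N at first; at 0.13 rad (5 N, pad 18 mm down) the platen meets the mould, and from there a spring cushion in the platen makes the push rise: about 9 N at 0.145, 13 N at 0.165, 18 N at the hard stop (0.19 rad, pad 26 mm down; the mould then takes 12 N). Springs back
- platen: wooden platen 80x90x10 mm on a spring cushion under the lever (gives up to 9 mm); it comes down on the mould when the lever is pressed. Origin 27 mm above its underside, at its middle
- mould: loose ribbed wooden mould half, 100x200x20 mm, lying in the channel, its 200 mm length along it. Origin: centre of its underside; its y axis is along the press y axis, away from the stop. Origin at y = 75 to 115 mm in the press frame at the start, y = 40 mm at home (its other end then reaches y = 140 mm). Push the middle of its +y end towards -y; it slides with a few newtons
- brass_weight: bystander: loose brass weight with a knob, 26 mm across, 43 mm high, standing on the bench; origin at the centre of its underside
- wood_plug: bystander: loose pale wooden plug 34 mm across, 40 mm high, standing on the bench; origin at the centre of its underside
- oak_plug: bystander: loose brown oak plug 42 mm across, 48 mm high, standing on the bench; origin at the centre of its underside

How it is judged:
On the way, in this order (a step that is already met when the one before it is completed fails the run):
1. the mould is home against the end stop (within 4 mm), with the lever still up (y of mould in the frame of press below 0.044 m and value of joint lever below 0.03 rad), for 0.2 s.
2. with the mould home, the fingers press the lever and the platen bears on the mould with more than 3 N, for half a second (y of mould in the frame of press below 0.044 m and contact force between platen and mould above 3 N and value of joint lever above 0.1 rad), for 0.5 s.
At the end, for the whole second after the job is handed in: The mould lies at rest within 4 mm of the end stop and the lever is back up (below 0.02 rad) (y of mould in the frame of press below 0.044 m and value of joint lever below 0.02 rad and linear speed of mould below 0.01 m/s); the robot touches nothing.
It fails at once if the guard is touched (more than 0.5 N) (contact force between anything else and guard above 0.5 N).
It fails at once if the mould is lifted off the bed (more than 8 mm) (height (world z) of mould above 0.018 m).
It fails at once if a bystander is moved by more than 15 mm (distance of any of brass_weight, wood_plug, oak_plug from where it was at the start of the episode above 0.015 m).
It also fails if it takes over 51 s, if anything falls off the work surface, if the arm or the gripper's body presses on something with over 40 N, if the wrist force passes 120 N, or if a joint passes its speed limit or range.

## Robot

A 7-joint arm with a two-finger parallel gripper is mounted at the origin on a cart in front of the work surface, level with it; the furniture and walls round the work are solid. World frame = base frame: x ahead of the robot, y to its left, z up, the work surface at z = 0. Lengths are in m, angles in rad, forces in N, time in s.
With the tool pointing down it reaches from about 0.4 to 0.85 m from the base axis. Payload 10.4 kg.
Tool frame: the origin (TCP) lies on the centre line of the jaws, within the pads' length; the fingertips stand 17 mm ahead of it and the grasp point (between the pads) lies 2 mm behind it; z points along the fingers, y is the line along which they close (so a half turn about z gives the same grasp; the last joint's range is limited). The gripper opens to 87 mm and grips with 3 to 60 N. Pads are 19 mm wide; open, the fingers measure 117 mm over their backs; the gripper's body (75 mm by 190 mm) begins 51 mm behind the grasp point.
Start: joints at [1.275, 0.332, -0.065, 1.46, 0.022, 1.35, -0.088], TCP at [0.168, -0.602, 0.24] pointing down, gripper open.
Joint ranges: [-2.6, 2.6], [-0.5, 2.12], [-1.47, 1.34], [0.16, 2.42], [-1.27, 4.41], [0.06, 2.06], [-2.6, 2.6]. Speed limits (rad/s): [2.22, 2.22, 2.79, 2.79, 3.14, 3.14, 3.14].

## Interface

Orientations are given as a rotation vector (axis times angle).
In Python, from bench import get_state, read_camera, sign_off gives the robot as it stands. The module is installed in compiled form; this text tells all that it offers.
- The arm moves only by the tool jog_arm, never from a script. Its argument "moves" is one flat list of numbers, 7 for each row, row after row: the shift along the world's x, y, z in m, then the turn, a rotation vector about the world's x, y, z in degrees, then the closure, from 0 (fully open) to 1 (shut). In form: [x, y, z, wx, wy, wz, fingers, x, y, z, wx, wy, wz, fingers, ...]. A call has exactly 5 rows; each row shifts and turns the commanded pose from where the row before left it; what a row does not reach is not made up. A row lasts 1/10 s, in which the tool goes at most 50 mm and 8.59 degrees, less where a joint would pass 70% of its speed; a pose out of reach is approached as far as the arm can. A call is refused whole if a number of a shift passes 0.05 or a number of a turn 8.59, either way. A call with a gripper value outside its range is refused whole. The fingers move at their own pace and stop on an object; "newtons" is the grip in N (left out, the last holds). Time passes only in rows, so rows that do not move let the fingers close, or fill a call up. It gives the time, the measured TCP pose, the force, the opening and the grip force at its end, in the units of the state.
- get_state(): the state, without advancing time (a new reading comes with each control period).
- read_camera(name): name is "side" or "top" or "wrist"; returns a dict with "pixels" (480x640x3 uint8, red, green, blue), "fovy" (degrees; the focal length in pixels is half the picture's height over the tangent of half this angle, whatever the lens; pixels are square), "cx", "cy" (the principal point, pixels), "T" (4x4, takes a point from camera to world coordinates). Camera axes: x right, y down, z forward; pixel columns grow to the right and rows downward; lengths in m; the calibration is good to about 2 mm. A picture is of the moment at which its call begins. There is no depth.
- sign_off(): hands the job in; it is judged then, once.
The state is a dict: "clock": time; "joint_positions": joint angles; "joint_vel": joint speeds; "effort": joint torques, N m; "position": TCP position; "eef_rot": TCP orientation; "wrist_force": force on the tool from outside, world axes, zero at the start; "moment": the same for the moment, N m; "finger_gap": finger opening in m; "grasp_force": force on a finger pad.
Only numpy, scipy, OpenCV 4.12 (cv2) and the standard library are available. Lean on these libraries where they do the work, as an engineer would, in place of code of your own. Each camera call takes 0.05 s, during which the arm holds its last target. There are 200 camera calls.

## Working session

There is one attempt and no reset: what is moved stays moved. The work goes in short steps, Python scripts to look and compute and a tool call to move; the robot and the scene stay as the last step left them, time stands still between calls to the robot, and variables do not carry over. Pictures are saved under pics/ and viewed, at most 10 in all, crops included, and the job is handed in when it is done.

Besides the shell and the picture viewer there is one more tool, called after "Call:" in YAML: its name, and indented under it one key for each argument. jog_arm: Moves the arm, as the interface text tells. Its arguments: {"type":"object","properties":{"moves":{"type":"array","items":{"type":"number"}},"newtons":{"type":"number"}},"required":["moves"]}

```bash
mkdir -p pics
cat > h.py <<'E'
import numpy as np,cv2
from bench import get_state,read_camera,sign_off
def f(c): return 240/np.tan(np.radians(c['fovy'])/2)
def ray(c,u,v,z):
    d=c['T'][:3,:3]@np.array([(u-c['cx'])/f(c),(v-c['cy'])/f(c),1]);o=c['T'][:3,3]
    return o+d*(z-o[2])/d[2]
def proj(c,p):
    q=np.linalg.inv(c['T'])@np.append(p,1);return q[0]/q[2]*f(c)+c['cx'],q[1]/q[2]*f(c)+c['cy']
E
python3 - <<'E'
from h import *
import pickle
s=get_state();print(s)
for n in('side','top'):
    c=read_camera(n);cv2.imwrite(f'pics/{n}0.png',c['pixels'][:,:,::-1]);pickle.dump(c,open(n+'.pkl','wb'))
    print(n,c['fovy'],c['cx'],c['cy'],c['T'].round(3).tolist())
E
```

```text
{'clock': 0.0, 'joint_positions': array([ 1.2754055 ,  0.33279964, -0.06468254,  1.46092951,  0.02159996,
        1.34989412, -0.08849968]), 'joint_vel': array([ 2.75321406e-04,  7.24250069e-04, -4.38220973e-05,  4.80318916e-04,
        1.20065272e-03,  1.01360638e-04,  3.60390641e-04]), 'effort': array([-2.78470015e-04, -6.23253322e+01,  2.45495327e-02, -3.89892805e+01,
       -6.14311569e-02,  3.94599012e-02,  1.66245513e-04]), 'position': array([ 0.16827757, -0.60155103,  0.23880462]), 'eef_rot': array([-3.11111469e+00, -4.27000164e-01,  3.91731673e-04]), 'wrist_force': array([ 0.10050989, -0.02893135,  0.10923452]), 'moment': array([ 0.03537902, -0.06316324,  0.02057036]), 'grasp_force': 0.0, 'finger_gap': 0.08701722865751757}
side 53.69945948174519 317.7513556778152 238.3695170776737 [[-0.943, -0.212, 0.256, 0.243], [-0.332, 0.621, -0.71, 0.775], [-0.009, -0.754, -0.656, 0.771], [0.0, 0.0, 0.0, 1.0]]
top 52.803947152252896 316.5000268968801 233.82298474859294 [[0.006, -0.997, 0.08, 0.422], [-1.0, -0.006, -0.002, 0.059], [0.003, -0.08, -0.997, 1.255], [0.0, 0.0, 0.0, 1.0]]
```

View pics/top0.png

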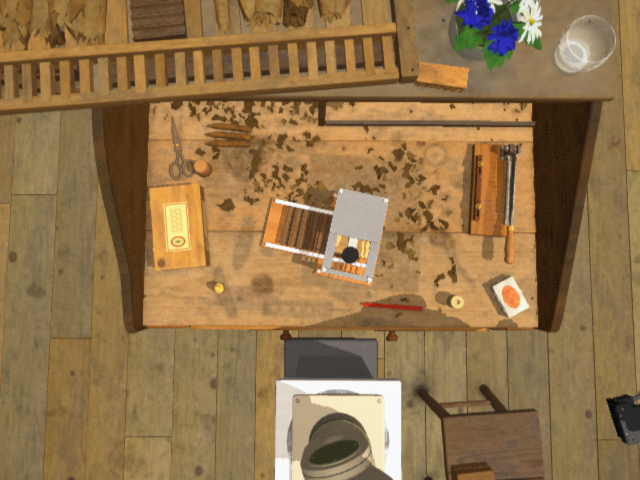

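View pics/side0.png

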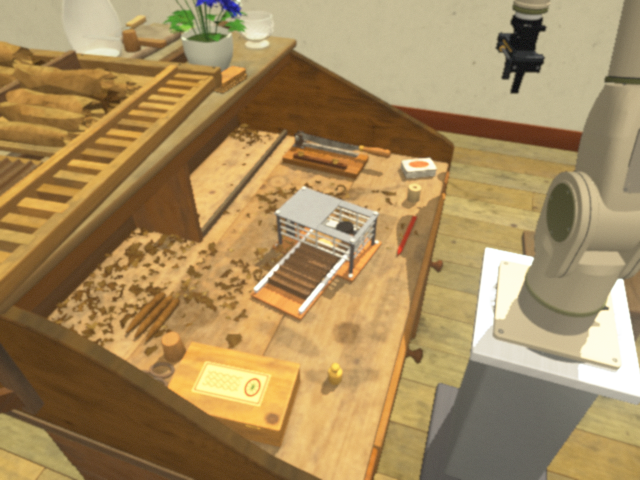

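The top view shows the guard's grey sheet around (355,235), the black pad near (350,255), and the feed table running left to about (270,225). The side view shows the same press, with the brass weight at (335,373). Next I'll measure the guard sheet and enlarge the crop.

Run:
```python
from h import *
import pickle
c=pickle.load(open('top.pkl','rb'));im=c['pixels']
cr=cv2.resize(im[175:300,245:405],None,fx=5,fy=5,interpolation=cv2.INTER_CUBIC)[:600]
cv2.imwrite('pics/crop1.png',cr[:,:,::-1])
hsv=cv2.cvtColor(im,cv2.COLOR_RGB2HSV)
m=((hsv[:,:,1]<45)&(hsv[:,:,2]>110)&(hsv[:,:,2]<225)).astype(np.uint8);m[:180]=0;m[295:]=0;m[:,:310]=0;m[:,400:]=0
n,l,st,_=cv2.connectedComponentsWithStats(m);k=1+st[1:,4].argmax();print(st[k])
ct,_=cv2.findContours((l==k).astype(np.uint8),0,1);r=cv2.minAreaRect(np.vstack(ct));b=cv2.boxPoints(r);print(b)
for p in b: print(ray(c,*p,.104).round(4))
k=((im.max(2)<60)).astype(np.uint8);k[:240]=0;k[270:]=0;k[:,:335]=0;k[:,365:]=0
n,l,st,ce=cv2.connectedComponentsWithStats(k);i=1+st[1:,4].argmax();print(st[i],ce[i],ray(c,*ce[i],.087))
```

```text
[ 310  188   78   94 3164]
[[297.62894 266.381  ]
 [315.09152 182.56073]
 [388.36942 197.82697]
 [370.90683 281.64725]]
[0.4367 0.1007 0.104 ]
[0.6385 0.0605 0.104 ]
[ 0.6025 -0.1159  0.104 ]
[ 0.4017 -0.0734  0.104 ]
[342 248  16  15 181] [349.70718232 254.75690608] [ 0.46572658 -0.02424733  0.087     ]
```

View pics/crop1.png

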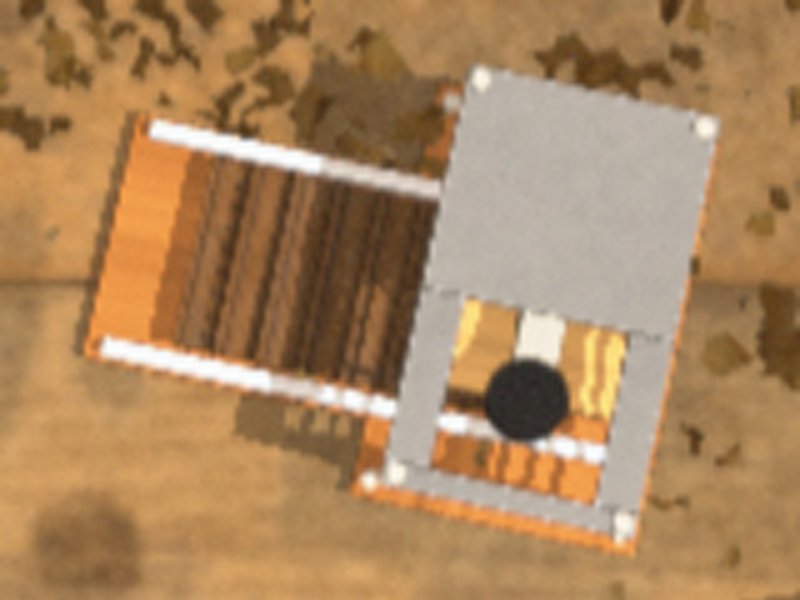

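Run:
```python
from h import *
import pickle
from scipy.optimize import least_squares
c=pickle.load(open('top.pkl','rb'))
P=[((465,66),(110,62)),((718,120),(110,-62)),((637,537),(-97,-62)),((386,480),(-97,62)),((462,294),(-1,40)),((628,330),(-1,-40)),((598,505),(-85,-40)),((432,464),(-85,40))]
W=[];L=[]
for (u,v),l in P: W.append(ray(c,(u+.5)/5+244.5,(v+.5)/5+174.5,.104)[:2]);L.append(np.array(l)/1000)
W.append(ray(c,349.7,254.75,.087)[:2]);L.append(np.array([-.041,0]))
W=np.array(W);L=np.array(L)
def T(q,l):
    a=q[2];return np.array(l)@np.array([[np.cos(a),np.sin(a)],[-np.sin(a),np.cos(a)]])+q[:2]
s=least_squares(lambda q:(T(q,L)-W).ravel(),[.5,0,-.2],loss='soft_l1',f_scale=.003);q=s.x
print(q,np.degrees(q[2]));print(((T(q,L)-W)*1000).round(1).tolist())
np.save('q.npy',q)
a=q[2];R=np.array([[np.cos(a),-np.sin(a)],[np.sin(a),np.cos(a)]])
for u,v in((212,153),(177,340),(190,153),(150,340)):
    print('mould end local',((ray(c,(u+.5)/5+244.5,(v+.5)/5+174.5,.03)[:2]-q[:2])@R).round(4))
for u,v in ((135,118),(88,355)): print('bed end',((ray(c,(u+.5)/5+244.5,(v+.5)/5+174.5,.01)[:2]-q[:2])@R).round(4))
# side check
c=pickle.load(open('side.pkl','rb'))
im=cv2.cvtColor(c['pixels'],cv2.COLOR_RGB2BGR).copy()
pts=[(110,62,104),(110,-62,104),(-97,-62,104),(-97,62,104),(-1,40,104),(-1,-40,104),(-85,-40,104),(-85,40,104),(-41,0,87),(53,225,20),(-53,225,20)]
x0,y0=235,170
cr=cv2.resize(im[y0:y0+150,x0:x0+160],None,fx=4,fy=4)
for p in pts:
    w=T(q,[p[0]/1000,p[1]/1000]);u,v=proj(c,[*w,p[2]/1000])
    cv2.drawMarker(cr,(int((u-x0+.5)*4),int((v-y0+.5)*4)),(0,0,255),0,10,1)
cv2.imwrite('pics/side1.png',cr)
print('bystanders')
ct=pickle.load(open('top.pkl','rb'))
for u,v in((219,287),(456,301),(202,168)):print(ray(ct,u,v,.03).round(3))
print('pad',T(q,[-.041,0]),'win',T(q,[-.043,0]))
```

```text
[ 0.50772428 -0.03363925 -0.19588553] -11.2234139446613
[[1.6, -0.5], [2.9, -0.4], [-0.3, 0.4], [-2.4, 2.8], [-1.4, -1.6], [-0.2, -0.7], [0.7, 1.2], [-2.6, 0.7], [1.8, -1.4]]
mould end local [0.0518 0.1792]
mould end local [-0.0454  0.1769]
mould end local [0.0495 0.1902]
mould end local [-0.0482  0.1903]
bed end [0.0642 0.2238]
bed end [-0.0613  0.2219]
bystanders
[0.385 0.301 0.03 ]
[ 0.353 -0.296  0.03 ]
[0.688 0.351 0.03 ]
pad [ 0.46750838 -0.02565921] win [ 0.46554663 -0.02526994]
```

View pics/side1.png

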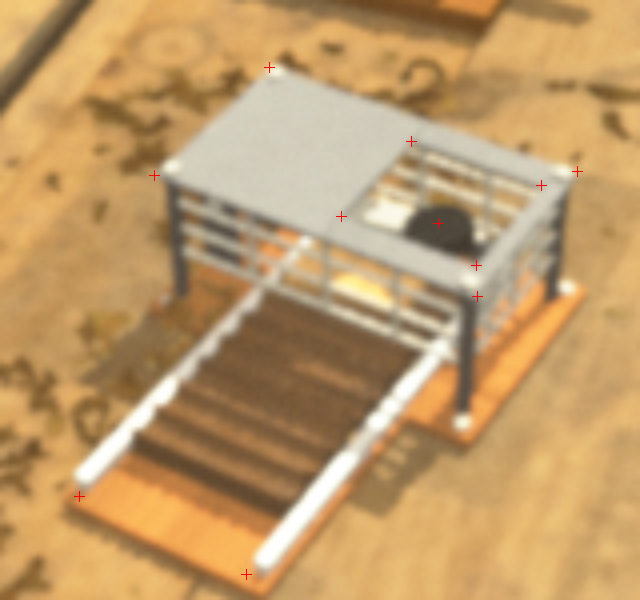

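The projected points agree with the side view to within about 3 mm. Pad mark is on the pad at (438,223), and the mould's near end is at about y = 0.18 in the press frame. I'll travel high to a spot above the feed table, turning the tool so its closing line runs along press x.

Call:
jog_arm:
  moves: [0.019,0.039,0,0,0,3.16,1,0.019,0.039,0,0,0,3.16,1,0.019,0.039,0,0,0,3.16,1,0.019,0.039,0,0,0,3.16,1,0.019,0.039,0,0,0,3.16,1]
  newtons: 20

```text
clock: 0.6
position: [0.2638, -0.4051, 0.2393]
eef_rot: [-3.023, -0.854, 0.0]
wrist_force: [1.2, 0.4, -0.3]
finger_gap: 0.0548
grasp_force: 0.0
```

Call:
jog_arm:
  moves: [0.019,0.039,0,0,0,3.16,1,0.019,0.039,0,0,0,3.16,1,0.019,0.039,0,0,0,3.16,1,0.019,0.039,0,0,0,3.16,1,0.019,0.039,0,0,0,3.16,1]

```text
clock: 1.1
position: [0.3587, -0.2102, 0.2395]
eef_rot: [2.877, 1.261, -0.0]
wrist_force: [0.6, -0.1, 0.3]
finger_gap: 0.0149
grasp_force: 0.0
```

Call:
jog_arm:
  moves: [0.019,0.039,0,0,0,3.16,1,0.019,0.039,0,0,0,3.16,1,0.019,0.039,0,0,0,3.16,1,0.019,0.039,0,0,0,3.16,1,0.019,0.039,0,0,0,3.16,1]

```text
clock: 1.6
position: [0.4537, -0.0153, 0.2396]
eef_rot: [2.676, 1.645, -0.0]
wrist_force: [1.0, -0.7, 0.1]
finger_gap: 0.0007
grasp_force: 0.0
```

Call:
jog_arm:
  moves: [0.019,0.039,0,0,0,3.16,1,0.019,0.039,0,0,0,3.16,1,0.019,0.039,0,0,0,3.16,1,0.02,0.039,0,0,0,3.16,1,0.02,0.038,0,0,0,3.16,1]

```text
clock: 2.1
position: [0.551, 0.1785, 0.2392]
eef_rot: [-2.426, -1.996, 0.0]
wrist_force: [0.3, -1.5, -0.4]
finger_gap: 0.0007
grasp_force: 0.0
```

Call:
jog_arm:
  moves: [0,0,0,0,0,0,1,0,0,0,0,0,0,1,0,0,0,0,0,0,1,0,0,0,0,0,0,1,0,0,0,0,0,0,1]

```text
clock: 2.6
position: [0.5505, 0.1758, 0.2399]
eef_rot: [2.428, 1.992, 0.0]
wrist_force: [-0.9, 0.8, -0.3]
finger_gap: 0.0006
grasp_force: 0.0
```

Call:
jog_arm:
  moves: [0,0,-0.03,0,0,0,1,0,0,-0.03,0,0,0,1,0,0,-0.03,0,0,0,1,0,0,-0.03,0,0,0,1,0,0,-0.03,0,0,0,1]

```text
clock: 3.1
position: [0.5506, 0.1761, 0.0888]
eef_rot: [2.428, 1.992, 0.001]
wrist_force: [0.6, 0.2, 0.5]
finger_gap: 0.0002
grasp_force: 0.0
```

Call:
jog_arm:
  moves: [0,0,-0.02,0,0,0,1,0,0,-0.015,0,0,0,1,0,0,-0.01,0,0,0,1,0,0,-0.008,0,0,0,1,0,0,0,0,0,0,1]

```text
clock: 3.6
position: [0.5503, 0.1769, 0.0362]
eef_rot: [-2.427, -1.994, 0.001]
wrist_force: [-0.2, -0.2, 0.9]
finger_gap: 0.0004
grasp_force: 0.0
```

Run:
```python
from h import *
a=[]
for n,(x0,y0,w,h,k) in dict(side=(235,130,160,190,3),wrist=(0,0,640,480,.5)).items():
    c=read_camera(n);im=c['pixels'][y0:y0+h,x0:x0+w,::-1];r=cv2.resize(im,None,fx=k,fy=k);print(r.shape)
    a.append(cv2.copyMakeBorder(r,0,570-r.shape[0],0,0,0) if r.shape[0]<570 else r)
a[1]=a[1][:,:320]
cv2.imwrite('pics/s2.png',np.hstack(a))
```

```text
(570, 480, 3)
(240, 320, 3)
```

View pics/s2.png

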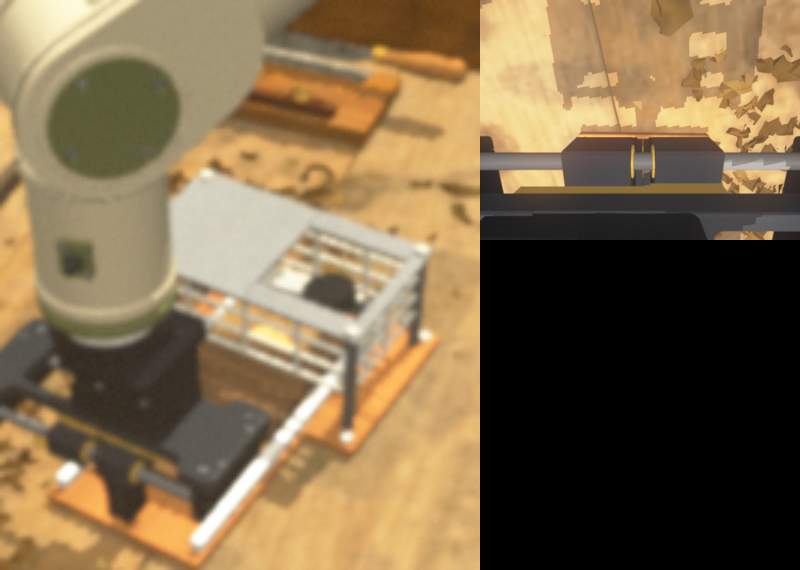

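The side view shows the closed fingertips over the bed near (125,500), inside the channel behind the mould, with the gripper body clear of the guard. Now I'll push along -y.

Call:
jog_arm:
  moves: [-0.001,-0.0049,0,0,0,0,1,-0.001,-0.0049,0,0,0,0,1,-0.001,-0.0049,0,0,0,0,1,-0.001,-0.0049,0,0,0,0,1,-0.001,-0.0049,0,0,0,0,1]

```text
clock: 4.2
position: [0.5454, 0.1521, 0.0367]
eef_rot: [2.427, 1.994, 0.0]
wrist_force: [0.1, 1.6, -0.2]
finger_gap: 0.0006
grasp_force: 1.0
```

Call:
jog_arm:
  moves: [-0.0008,-0.0039,0,0,0,0,1,-0.0008,-0.0039,0,0,0,0,1,-0.0008,-0.0039,0,0,0,0,1,-0.0008,-0.0039,0,0,0,0,1,-0.0008,-0.0039,0,0,0,0,1]

```text
clock: 4.7
position: [0.5414, 0.133, 0.0366]
eef_rot: [-2.427, -1.995, -0.001]
wrist_force: [0.3, 1.8, 0.4]
finger_gap: 0.0009
grasp_force: 1.2
```

Call:
jog_arm:
  moves: [-0.0004,-0.002,0,0,0,0,1,-0.0004,-0.002,0,0,0,0,1,-0.0004,-0.002,0,0,0,0,1,-0.0004,-0.002,0,0,0,0,1,-0.0004,-0.002,0,0,0,0,1]

```text
clock: 5.2
position: [0.5394, 0.1231, 0.0366]
eef_rot: [2.427, 1.995, 0.0]
wrist_force: [0.6, 3.1, 2.1]
finger_gap: 0.0004
grasp_force: 1.4
```

Call:
jog_arm:
  moves: [-0.0003,-0.0015,0,0,0,0,1,-0.0003,-0.0015,0,0,0,0,1,-0.0003,-0.0015,0,0,0,0,1,-0.0003,-0.0015,0,0,0,0,1,-0.0003,-0.0015,0,0,0,0,1]

```text
clock: 5.7
position: [0.538, 0.1156, 0.0366]
eef_rot: [2.427, 1.995, 0.0]
wrist_force: [0.5, 3.9, 1.8]
finger_gap: 0.0005
grasp_force: 1.6
```

Call:
jog_arm:
  moves: [-0.0002,-0.001,0,0,0,0,1,-0.0002,-0.001,0,0,0,0,1,-0.0002,-0.001,0,0,0,0,1,0,0,0,0,0,0,1,0,0,0,0,0,0,1]

```text
clock: 6.2
position: [0.5381, 0.1147, 0.037]
eef_rot: [-2.425, -1.996, -0.006]
wrist_force: [4.8, 9.4, -1.4]
finger_gap: 0.0004
grasp_force: 5.1
```

Call:
jog_arm:
  moves: [-0.0004,-0.002,0,0,0,0,1,-0.0004,-0.002,0,0,0,0,1,0,0,0,0,0,0,1,0,0,0,0,0,0,1,0,0,0,0,0,0,1]

```text
clock: 6.7
position: [0.5386, 0.1141, 0.0381]
eef_rot: [-2.422, -1.998, -0.015]
wrist_force: [8.5, 19.1, -1.0]
finger_gap: 0.0007
grasp_force: 10.2
```

The force climbed to 19 N with only 0.6 mm of motion, so the mould is at the stop. Now I'll back off and raise the tool.

Call:
jog_arm:
  moves: [0.001,0.005,0,0,0,0,1,0.002,0.01,0,0,0,0,1,0.003,0.015,0,0,0,0,1,0.003,0.015,0,0,0,0,1,0,0,0.02,0,0,0,1]

```text
clock: 7.2
position: [0.5436, 0.1548, 0.0545]
eef_rot: [-2.423, -1.996, 0.006]
wrist_force: [0.3, -0.2, -0.5]
finger_gap: 0.0007
grasp_force: 0.0
```

Call:
jog_arm:
  moves: [0,0,0.04,0,0,0,1,0,0,0.04,0,0,0,1,0,0,0.04,0,0,0,1,0,0,0.04,0,0,0,1,0,0,0,0,0,0,1]

```text
clock: 7.7
position: [0.5474, 0.1542, 0.2216]
eef_rot: [2.425, 1.991, 0.009]
wrist_force: [0.1, 0.8, -0.4]
finger_gap: 0.0004
grasp_force: 0.0
```

Run:
```python
from h import *
print(get_state()['position'],get_state()['eef_rot'])
a=[]
for n,(x0,y0,w,h) in dict(side=(235,130,130,190),top=(245,175,160,125)).items():
    c=read_camera(n);im=c['pixels'][y0:y0+h,x0:x0+w,::-1];r=cv2.resize(im,None,fx=2.7,fy=2.7,interpolation=2)
    a.append(cv2.copyMakeBorder(r,0,513-r.shape[0],0,0,0))
    if n=='top':
        q=np.load('q.npy');al=q[2]
        for y in(.14,):
            for x in(-.05,.05):
                w=[q[0]+np.cos(al)*x-np.sin(al)*y,q[1]+np.sin(al)*x+np.cos(al)*y,.03];u,v=proj(c,w);print((u-x0)*2.7+351,(v-y0)*2.7)
cv2.imwrite('pics/s3.png',np.hstack(a))
```

```text
[0.54739518 0.15422836 0.22161571] [2.42467603 1.99119638 0.00853108]
482.92524472216337 195.13725318307516
504.5457530487581 91.64352059165493
```

View pics/s3.png

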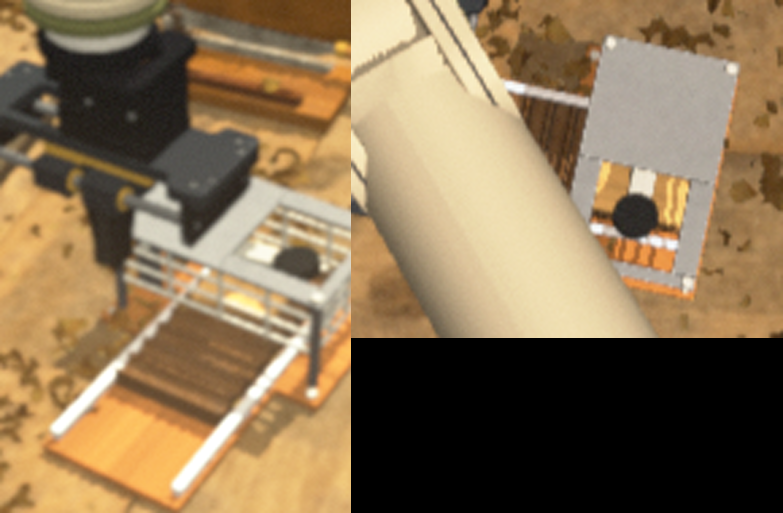

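The side view shows the mould's end face deep in the channel, with its lower corner near (225,415), and the lever up. The pad in the top view is unmoved. Next I'll go over the pad.

Call:
jog_arm:
  moves: [-0.008,-0.018,0,0,0,0,1,-0.008,-0.018,0,0,0,0,1,-0.008,-0.018,0,0,0,0,1,-0.008,-0.018,0,0,0,0,1,-0.008,-0.018,0,0,0,0,1]

```text
clock: 8.3
position: [0.5042, 0.0622, 0.2147]
eef_rot: [-2.426, -1.993, 0.004]
wrist_force: [-0.1, -0.9, -0.3]
finger_gap: 0.0005
grasp_force: 0.0
```

Call:
jog_arm:
  moves: [-0.008,-0.018,0,0,0,0,1,-0.008,-0.018,0,0,0,0,1,-0.008,-0.018,0,0,0,0,1,-0.008,-0.018,0,0,0,0,1,-0.008,-0.018,0,0,0,0,1]

```text
clock: 8.8
position: [0.464, -0.0276, 0.2149]
eef_rot: [-2.426, -1.992, 0.004]
wrist_force: [0.4, -0.8, -0.2]
finger_gap: 0.0008
grasp_force: 0.0
```

Call:
jog_arm:
  moves: [0,0,-0.02,0,0,0,1,0,0,-0.02,0,0,0,1,0,0,-0.02,0,0,0,1,0,0,0,0,0,0,1,0,0,0,0,0,0,1]

```text
clock: 9.3
position: [0.4648, -0.0264, 0.156]
eef_rot: [-2.426, -1.993, 0.002]
wrist_force: [0.2, 0.2, 1.3]
finger_gap: 0.0003
grasp_force: 0.0
```

Run:
```python
from h import *
print(get_state()['position'],get_state()['eef_rot'])
c=read_camera('side');im=c['pixels'][130:280,255:405,::-1];cv2.imwrite('pics/s4.png',cv2.resize(im,None,fx=4,fy=4,interpolation=2))
```

```text
[ 0.46481211 -0.02642062  0.15599185] [-2.42564734e+00 -1.99340606e+00  1.93933163e-03]
```

View pics/s4.png

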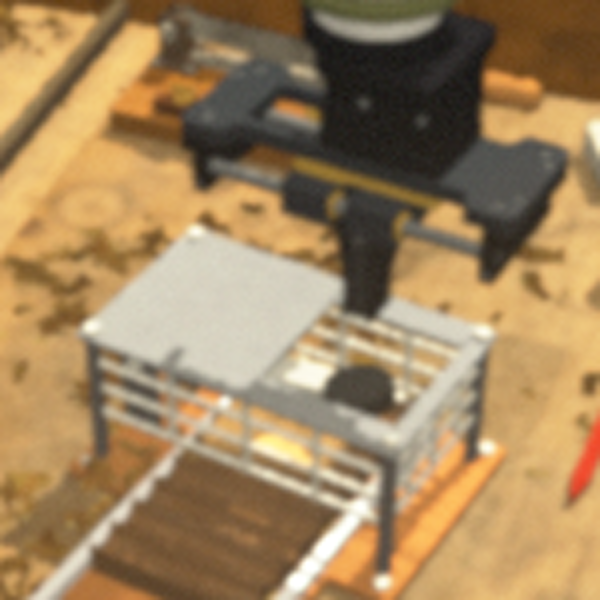

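The side view shows the fingertip at (362,305), straight above the window and the pad at (362,388). I'll descend in stages while watching the force.

Call:
jog_arm:
  moves: [0.001,0,-0.01,0,0,0,1,0.001,0,-0.01,0,0,0,1,0,0,-0.01,0,0,0,1,0,0,-0.01,0,0,0,1,0,0,-0.005,0,0,0,1]

```text
clock: 9.85
position: [0.4669, -0.0263, 0.1102]
eef_rot: [-2.426, -1.994, 0.001]
wrist_force: [-0.6, -0.3, -0.8]
finger_gap: 0.0006
grasp_force: 0.0
```

Call:
jog_arm:
  moves: [0,0,-0.005,0,0,0,1,0,0,-0.005,0,0,0,1,0,0,-0.005,0,0,0,1,0,0,-0.005,0,0,0,1,0,0,0,0,0,0,1]

```text
clock: 10.35
position: [0.4674, -0.0263, 0.0912]
eef_rot: [-2.427, -1.995, -0.0]
wrist_force: [-1.8, -0.3, 3.7]
finger_gap: 0.0006
grasp_force: 2.1
```

Call:
jog_arm:
  moves: [0,0,-0.003,0,0,0,1,0,0,-0.003,0,0,0,1,0,0,-0.003,0,0,0,1,0,0,-0.002,0,0,0,1,0,0,0,0,0,0,1]

```text
clock: 10.85
position: [0.4674, -0.0263, 0.081]
eef_rot: [-2.427, -1.995, 0.001]
wrist_force: [-7.7, 1.0, 14.6]
finger_gap: 0.0005
grasp_force: 7.4
```

About 14.6 N on the pad, so the platen is bearing on the mould. I'll hold for a bit over a second, then release straight up.

Call:
jog_arm:
  moves: [0,0,-0.001,0,0,0,1,0,0,0,0,0,0,1,0,0,0,0,0,0,1,0,0,0,0,0,0,1,0,0,0,0,0,0,1]

```text
clock: 11.35
position: [0.4674, -0.0262, 0.0802]
eef_rot: [2.427, 1.995, -0.001]
wrist_force: [-8.4, 1.5, 15.2]
finger_gap: 0.0007
grasp_force: 8.1
```

Call:
jog_arm:
  moves: [0,0,0,0,0,0,1,0,0,0,0,0,0,1,0,0,0,0,0,0,1,0,0,0,0,0,0,1,0,0,0,0,0,0,1]

```text
clock: 11.85
position: [0.4674, -0.0262, 0.0802]
eef_rot: [2.427, 1.995, -0.001]
wrist_force: [-8.6, 1.5, 16.3]
finger_gap: 0.0009
grasp_force: 8.1
```

Call:
jog_arm:
  moves: [0,0,0.005,0,0,0,1,0,0,0.005,0,0,0,1,0,0,0.005,0,0,0,1,0,0,0.005,0,0,0,1,0,0,0.01,0,0,0,1]

```text
clock: 12.35
position: [0.4675, -0.0265, 0.1098]
eef_rot: [-2.427, -1.994, -0.0]
wrist_force: [-0.1, -0.5, 0.3]
finger_gap: 0.0004
grasp_force: 0.0
```

Call:
jog_arm:
  moves: [0,0,0.02,0,0,0,1,0,0,0.03,0,0,0,1,0,0,0.03,0,0,0,1,0,0,0.03,0,0,0,1,0,0,0,0,0,0,1]

```text
clock: 12.85
position: [0.469, -0.0263, 0.2233]
eef_rot: [2.424, 1.992, 0.005]
wrist_force: [0.7, -0.6, 0.2]
finger_gap: 0.0004
grasp_force: 0.0
```

Call:
jog_arm:
  moves: [0,0,0,0,0,0,1,0,0,0,0,0,0,1,0,0,0,0,0,0,1,0,0,0,0,0,0,1,0,0,0,0,0,0,1]

```text
clock: 13.35
position: [0.4673, -0.0264, 0.2191]
eef_rot: [-2.426, -1.994, 0.0]
wrist_force: [0.3, 0.5, 0.8]
finger_gap: 0.0008
grasp_force: 0.0
```

Run:
```python
from h import *
print(get_state()['position'],get_state()['wrist_force'])
c=read_camera('side');im=c['pixels'][170:320,235:395,::-1];cv2.imwrite('pics/s5.png',cv2.resize(im,None,fx=4,fy=4,interpolation=2))
```

```text
[ 0.46730228 -0.02637576  0.21913663] [0.33345946 0.53606186 0.75341755]
```

View pics/s5.png

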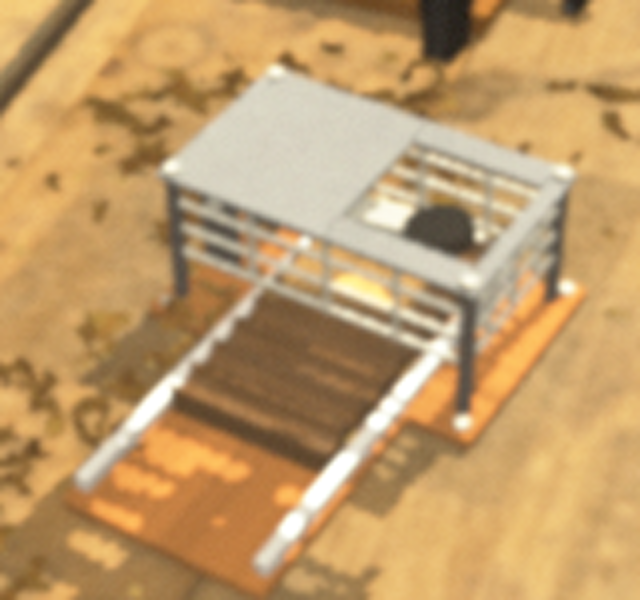

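The pad is back at its rest position (440,228), the mould's end is still home at about (320,465), and the arm is clear of everything.

```bash
python3 -c "
from h import *
print(sign_off())"
```

```text
the job is handed in; nothing more can be done
None
```

The mould was pushed home against the end stop, the lever was held down at about 15 N for a second or so and sprang back up, and the job is handed in with the arm clear; no verdict came back.

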